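# Pack the bench-stop kit into its fitted tray

### The job

Pack the bench-stop kit into its fitted wooden tray. First stand the two round-headed bench dogs, head down as they are now, in the two round wells at the back; only when both stand there, lay the long straight block flat in the long recess and the square block flat in the square recess in front of them. The square-headed dog and the tapered wedge do not belong to the kit: leave them where they are.

Things in the scene. Friction and masses are not known exactly. Their poses are not given: they have to be found in the camera images.
- dog_a_mid (a point): First round-headed dog: a turned wooden bench dog with a ROUND head, standing head down on the bench with its peg upright: head 34 mm across and 26 mm high, above it a round peg 18 mm across, 64 mm tall in all (take it by the peg). The point is its centre, on the axis, 32 mm above its foot; z up
- dog_b_mid (a point): Second round-headed dog: a turned wooden bench dog with a ROUND head, standing head down on the bench with its peg upright: head 34 mm across and 26 mm high, above it a round peg 18 mm across, 64 mm tall in all (take it by the peg). The point is its centre, on the axis, 32 mm above its foot; z up
- long_piece_mid (a point): the long straight block: pale timber, same thickness all along, 34 (x) x 110 (y, its length) x 22 mm high, lying flat. The point is its centre, 11 mm above its underside; z up
- square_piece_mid (a point): the square block: dark timber, 48 x 48 mm (x, y) and 26 mm high, lying flat (a paler oblong offcut, 50 x 70 x 20 mm, also lies about and is not it). The point is its centre, 13 mm above its underside; z up
- square_dog_mid (a point): look-alike, to be left: a bench dog with a SQUARE head 42 x 42 mm, 26 mm high, and a round 18 mm peg, 64 mm tall in all, standing head down. The point is its centre, 32 mm above the bench
- wedge_mid (a point): look-alike, to be left: a brown hardwood wedge, 30 (x) x 120 (y, its length) mm, lying flat, tapering from 22 mm thick at one end to thin at the other. The point is the middle of its length, 11 mm above the bench
- well_1 (a point): Well 1: a round well for one bench dog, in one of the two wooden blocks of the tray's back row: 52 mm across, 16 mm deep, floor lined with brown cork. The point is the centre of its floor, 12 mm above the bench; its rim is 28 mm above the bench. x points to the back of the tray, y to its left. The two wells lie 90 mm apart; either dog may go in either well.
- well_2 (a point): Well 2: a round well for one bench dog, in one of the two wooden blocks of the tray's back row: 52 mm across, 16 mm deep, floor lined with brown cork. The point is the centre of its floor, 12 mm above the bench; its rim is 28 mm above the bench. x points to the back of the tray, y to its left. The two wells lie 90 mm apart; either dog may go in either well.
- long_recess (a point): the long recess in the tray's front row: 130 mm along its x, 54 mm along its y, 8 mm deep, floor lined with brown cork, so the long block lies in it with its length along x and stands 14 mm proud. The point is the centre of its floor, 12 mm above the bench; its rim is 20 mm above the bench, flush with the tray's edge. x points to the back of the tray, y to its left. Recess centres lie 90 mm apart; which is left or right differs
- square_recess (a point): the square recess in the tray's front row: 64 x 64 mm along its x and y, 8 mm deep, floor lined with brown cork; the square block lies in it square to its sides and stands 18 mm proud. The point is the centre of its floor, 12 mm above the bench; its rim is 20 mm above the bench, flush with the tray's edge. x points to the back of the tray, y to its left
Mind the look-alikes: they are no part of the job. Leave any blue look-alike of the part that bears square_piece_mid alone.

How it is judged (in metres and radians):
On the way:
1. both round-headed dogs stand in the two wells while neither block is yet at its recess ((((horizontal distance between dog_a_mid and well_1 below 0.013 m and z of dog_a_mid in the frame of well_1 below 0.036 m and angle between dog_a_mid's own z axis and vertical below 0.12 rad) and (horizontal distance between dog_b_mid and well_2 below 0.013 m and z of dog_b_mid in the frame of well_2 below 0.036 m and angle between dog_b_mid's own z axis and vertical below 0.12 rad)) or ((horizontal distance between dog_a_mid and well_2 below 0.013 m and z of dog_a_mid in the frame of well_2 below 0.036 m and angle between dog_a_mid's own z axis and vertical below 0.12 rad) and (horizontal distance between dog_b_mid and well_1 below 0.013 m and z of dog_b_mid in the frame of well_1 below 0.036 m and angle between dog_b_mid's own z axis and vertical below 0.12 rad))) and horizontal distance between long_piece_mid and long_recess above 0.05 m and horizontal distance between square_piece_mid and square_recess above 0.05 m), for 0.2 s.
At the end, for the whole second after the job is handed in: One round-headed dog upright (0.12 rad) on each well's floor, within 13 mm of its centre; the long block flat on the long recess's floor, along it, within 17 mm of centre; the square block flat on the square recess's floor, within 15 mm of centre ((((horizontal distance between dog_a_mid and well_1 below 0.013 m and z of dog_a_mid in the frame of well_1 below 0.036 m and angle between dog_a_mid's own z axis and vertical below 0.12 rad) and (horizontal distance between dog_b_mid and well_2 below 0.013 m and z of dog_b_mid in the frame of well_2 below 0.036 m and angle between dog_b_mid's own z axis and vertical below 0.12 rad)) or ((horizontal distance between dog_a_mid and well_2 below 0.013 m and z of dog_a_mid in the frame of well_2 below 0.036 m and angle between dog_a_mid's own z axis and vertical below 0.12 rad) and (horizontal distance between dog_b_mid and well_1 below 0.013 m and z of dog_b_mid in the frame of well_1 below 0.036 m and angle between dog_b_mid's own z axis and vertical below 0.12 rad))) and horizontal distance between long_piece_mid and long_recess below 0.017 m and z of long_piece_mid in the frame of long_recess below 0.0145 m and angle between each of long_piece_mid, square_piece_mid's own z axis and vertical below 0.1 rad and angle between the y axis of long_piece_mid and the x axis of long_recess, either way round below 0.25 rad and horizontal distance between square_piece_mid and square_recess below 0.015 m and z of square_piece_mid in the frame of square_recess below 0.0165 m); the robot touches nothing.
It fails at once if the square-headed dog is moved more than 25 mm or tipped over (distance of square_dog_mid from where it was at the start of the episode above 0.025 m or angle between square_dog_mid's own z axis and vertical above 0.3 rad).
It fails at once if the tapered wedge is moved more than 25 mm or tipped over (distance of wedge_mid from where it was at the start of the episode above 0.025 m or angle between wedge_mid's own z axis and vertical above 0.3 rad).
It also fails if it takes over 93 s, if anything falls off the work surface, if the arm or the gripper's body presses on something with over 40 N, if the wrist force passes 120 N, or if a joint passes its speed limit or range.

### The arm

A 7-joint arm with a two-finger parallel gripper is mounted at the origin on a cart in front of the work surface, level with it; the furniture and walls round the work are solid. World frame = base frame: x ahead of the robot, y to its left, z up, the work surface at z = 0. Lengths are in m, angles in degrees, forces in N, time in s.
With the tool pointing down it reaches from about 0.425 to 0.95 m from the base axis. Payload 4.7 kg.
Tool frame: the origin (TCP) lies on the centre line of the jaws, within the pads' length; the fingertips stand 17 mm ahead of it and the grasp point (between the pads) lies 2 mm behind it (manip.tips_ahead is the distance from the TCP to the fingertips, in m); z points along the fingers, y is the line along which they close (so a half turn about z gives the same grasp; the last joint's range is limited). The gripper opens to 85 mm and grips with 20 to 120 N. Pads are 22 mm wide; open, the fingers measure 114 mm over their backs; the gripper's body (76 mm by 85 mm) begins 54 mm behind the grasp point. The pads swing forward as they close: fully open they stand 13 mm farther back than shut.
Start: joints at [-67.546, 26.849, -2.785, 87.806, 1.381, 65.374, -4.715], TCP at [0.276, 0.616, 0.248] pointing down, gripper open.
Joint ranges: [-148.3, 148.3], [-19.14, 114.17], [-79.39, 73.82], [5.75, 140.21], [-59.74, 239.74], [12.07, 113.84], [-152.46, 152.46]. Speed limits (degrees/s): [147.25, 147.25, 180, 180, 180, 180, 180].

### API

Orientations are given as [roll, pitch, yaw] about the fixed x, y, z axes, in that order (R = Rz(yaw) Ry(pitch) Rx(roll)).
In Python, from cell import manip gives the robot as it stands. The module is installed in compiled form; this text tells all that it offers.
- The arm moves only by the tool drive_tool, never from a script. Its argument "increments" is a list of rows, each a list of 7 numbers: the shift along the tool's x, y, z in cm, then the turn, a rotation vector about the tool's x, y, z in rad, then the closure, from 0 (fully open) to 1 (shut). In form: [[x, y, z, ax, ay, az, hand], ...]. A call has 1 to 20 rows; each row is the pose to reach, as a shift and turn from the pose commanded when the call began, along the tool's axes at that moment; what a row does not reach only later rows make up. A row lasts 1/10 s, in which the tool goes at most 50 mm and 8.59 degrees, less where a joint would pass 70% of its speed; a pose out of reach is approached as far as the arm can. A call with a gripper value outside its range is refused whole. The fingers move at their own pace and stop on an object; "force" is the grip in N (left out, the last holds). Time passes only in rows, so rows that repeat a pose let the fingers close. It gives the time, the measured TCP pose, the force, the opening and the grip force at its end, in the units of the state.
- manip.get_obs(): the state, without advancing time (a new reading comes with each control period).
- manip.get_image(name): name is "scene" or "top" or "wrist"; returns a dict with "color" (420x560x3 uint8, blue, green, red), "mtx" (3x3 intrinsics, pixels), "R" (3x3) and "t" (3): a world point X has camera coordinates R X + t; the wrist camera has in their place "T_tool_cam" (4x4, takes a point from camera to tool coordinates, whose origin is the TCP and whose axes are the flange's). Camera axes: x right, y down, z forward; pixel columns grow to the right and rows downward; lengths in m; the calibration is good to about 2 mm. The wrist camera is an equidistant fisheye: a pixel r from the principal point sees the ray r / f radians off the axis. A picture is of the moment at which its call begins: read the wrist's pose just before it. There is no depth.
- manip.finish_job(): hands the job in; it is judged then, once.
The state is a dict: "clock": time; "joints": joint angles; "dq": joint speeds; "tau": joint torques, N m; "position": TCP position; "tool_rot": TCP orientation; "ft_force": force on the tool from outside, world axes, zero at the start; "moment": the same for the moment, N m; "width": finger opening in m; "grasp_force": force on a finger pad.
Only numpy, scipy, OpenCV 4.12 (cv2) and the standard library are available. Lean on these libraries where they do the work, as an engineer would, in place of code of your own. Each camera call takes 0.05 s, during which the arm holds its last target. There are 200 camera calls.

## Working session

There is one attempt and no reset: what is moved stays moved. The work goes in short steps, Python scripts to look and compute and a tool call to move; the robot and the scene stay as the last step left them, time stands still between calls to the robot, and variables do not carry over. Pictures are saved under pics/ and viewed, at most 14 in all, crops included, and the job is handed in when it is done.

Besides the shell and the picture viewer there is one more tool, called after "Request:" as name(argument=value, ...), one argument or row to a line, values as JSON. drive_tool: Moves the arm, as the interface text tells. Its arguments: {"type":"object","properties":{"increments":{"type":"array"},"force":{"type":"number"}},"required":["increments"]}

```bash
mkdir -p pics; cat > h.py <<'E'
import numpy as np, cv2
from cell import manip
def snap(n,f):
    o=manip.get_obs(); im=manip.get_image(n); cv2.imwrite('pics/'+f,im['color']); np.savez('pics/'+f+'.npz',**im,pos=o['position'],rot=o['tool_rot']); return im
def load(f): return np.load('pics/'+f+'.npz')
def pix(d,uv,z):
    R,t,K=d['R'],d['t'],d['mtx']; c=-R.T@t; r=R.T@np.linalg.inv(K)@np.array([uv[0],uv[1],1.]); return c+r*(z-c[2])/r[2]
def proj(d,X):
    p=d['mtx']@(d['R']@np.array(X)+d['t']); return p[:2]/p[2]
E
python3 - <<'E'
from h import *
o=manip.get_obs(); print({k:np.round(v,3).tolist() for k,v in o.items()}, manip.tips_ahead)
a=snap('top','top0.png'); b=snap('scene','scene0.png')
for d in (a,b): print(np.round(-d['R'].T@d['t'],3), d['mtx'][0,0],np.round(d['R'],2).tolist())
E
```

```text
{'clock': 0.0, 'joints': [-67.545, 26.899, -2.784, 87.874, 1.381, 65.374, -4.715], 'dq': [0.011, -0.004, -0.091, 0.123, 0.008, -0.099, 0.011], 'tau': [-0.001, -51.031, -0.047, -23.772, 0.011, 0.007, 0.0], 'position': [0.276, 0.616, 0.247], 'tool_rot': [-179.887, 0.004, 155.891], 'ft_force': [0.882, 0.424, 0.022], 'moment': [0.015, 0.024, 0.022], 'grasp_force': 0.0, 'width': 0.086} 0.017
[0.423 0.075 1.223] 438.4415722331782 [[0.01, -1.0, -0.02], [-0.99, -0.01, -0.11], [0.11, 0.02, -0.99]]
[-0.299 -0.705  0.885] 540.1727244724902 [[0.67, -0.74, -0.02], [-0.45, -0.38, -0.81], [0.59, 0.55, -0.59]]
```

View pics/top0.png

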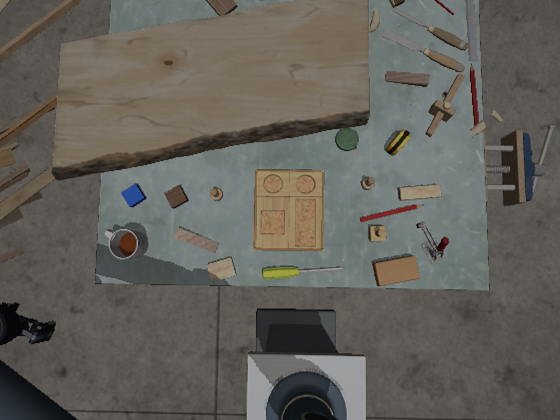

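View pics/scene0.png

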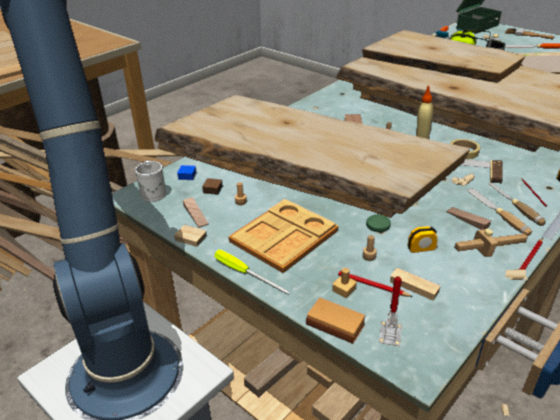

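The top view shows round-head dogs at about (216,193) and (368,183), and the square-head dog at (377,233). The pale long block candidate is at (420,192), with the wedge candidate at (197,238). The dark square block is at (176,195), with its blue look-alike at (133,195). The offcut is at (221,268), and the tray is at (289,210) with its wells to the back. I'll confirm these in an enlarged crop.

```bash
python3 - <<'E'
from h import *
a=cv2.imread('pics/top0.png'); 
A=cv2.resize(a[160:290,110:310],(800,520),interpolation=cv2.INTER_CUBIC);B=cv2.resize(a[160:290,250:450],(800,520),interpolation=cv2.INTER_CUBIC)
cv2.imwrite('pics/c1.png',A);cv2.imwrite('pics/c2.png',B)
E
```

```text
(no output)
```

View pics/c1.png

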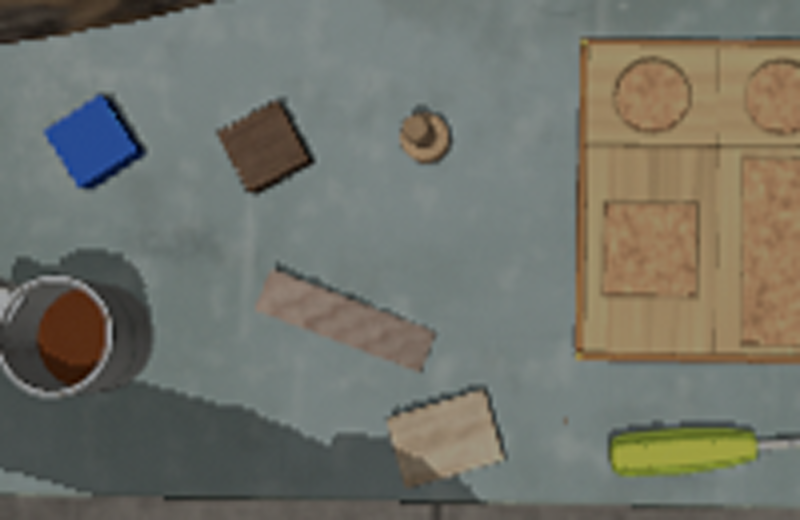

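View pics/c2.png

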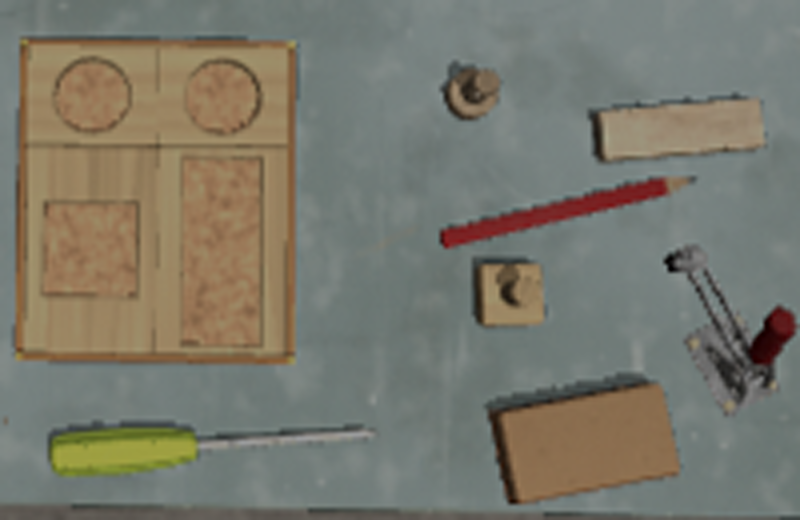

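Everything is identified. The round heads are at (427,137) in crop 1 and (471,93) in crop 2, and the square head is at (511,293) in crop 2. The constant-thickness pale 34x110 block is at (682,129) in crop 2, while the brown tapered piece at (345,318) in crop 1 is the wedge. The dark square block is at (267,146) in crop 1, next to the blue look-alike at (95,141).

```bash
python3 - <<'E'
from h import *
d=load('top0.png')
P=lambda c,x,y,z: pix(d,((x+.5)/4-.5+(110 if c==1 else 250),(y+.5)/4-.5+160),z)[:2]
for n,a in dict(dogL_head=(1,427,138,.026),dogL_peg=(1,415,128,.064),dogR_head=(2,471,93,.026),dogR_peg=(2,485,80,.064),sqdog=(2,511,293,.026),
 wellL=(2,92,95,.028),wellR=(2,223,96,.028),longrec=(2,222,251,.02),sqrec=(2,90,249,.02),long=(2,682,129,.022),sq=(1,267,146,.026)).items(): print(n,np.round(P(*a),4))
def poly(c,pts,z):
    q=np.array([P(c,x,y,z) for x,y in pts]); e=np.roll(q,-1,0)-q
    print(np.round(q.mean(0),4),np.round(np.linalg.norm(e,axis=1),4),np.round(np.degrees(np.arctan2(e[:,1],e[:,0])),1))
poly(2,[(602,160),(767,146),(760,98),(598,112)],.022)
poly(1,[(218,135),(283,100),(313,158),(255,192)],.026)
poly(1,[(275,268),(436,333),(422,370),(257,308)],.015)
poly(2,[(24,40),(293,42),(293,360),(17,357)],.02)
poly(2,[(182,156),(263,156),(263,346),(182,346)],.02)
print(P(1,100,0,.05),P(1,215,0,.05))
E
```

```text
dogL_head [0.5818 0.2512]
dogL_peg [0.5834 0.2538]
dogR_head [ 0.6181 -0.1642]
dogR_peg [ 0.6208 -0.1659]
sqdog [ 0.4811 -0.19  ]
wellL [0.6134 0.0962]
wellR [0.6137 0.0061]
longrec [0.5075 0.0056]
sqrec [0.5076 0.0962]
long [ 0.5955 -0.3089]
sq [0.5749 0.3619]
[ 0.5955 -0.3087] [0.113  0.0334 0.1113 0.0333] [ -84.4    6.7   95.7 -176.2]
[0.5748 0.3617] [0.0509 0.046  0.0461 0.0478] [ -60.5 -151.   121.5   34.7]
[0.4563 0.3043] [0.121  0.027  0.1225 0.0301] [-110.9  160.7   70.5  -22.4]
[0.5433 0.0509] [0.1869 0.2197 0.1881 0.2198] [ -89.8 -179.9   90.2   -0.2]
[0.5078 0.0053] [0.0558 0.1305 0.0552 0.1306] [ -89.3 -179.8   90.8    0.5]
[0.67122006 0.47487501] [0.67205477 0.39569401]
```

```bash
cat >> h.py <<'E'
from scipy.spatial.transform import Rotation as Ro
def go(*targets):
    o=manip.get_obs(); R0=Ro.from_euler('xyz',o['tool_rot'],degrees=True)
    for x,y,z,yaw in targets:
        s=R0.inv().apply(np.array([x,y,z])-o['position'])*100
        r=(R0.inv()*Ro.from_euler('xyz',[180,0,yaw],degrees=True)).as_rotvec()
        print(np.round(s,2),np.round(r,4))
E
python3 -c "
from h import *
go((.583,.2525,.2,90),(.583,.2525,.15,90))"
```

```text
[-42.9  -20.58   4.78] [-1.50e-03  1.10e-03  1.15e+00]
[-42.9  -20.57   9.78] [-1.50e-03  1.10e-03  1.15e+00]
```

Request:
drive_tool(
  increments=[
    [-4,-2,0.5,0,0,0.1,0],
    [-8,-4,1,0,0,0.22,0],
    [-12,-6,1.5,0,0,0.34,0.2],
    [-16,-7.7,2,0,0,0.46,0.4],
    [-20,-9.6,2.5,0,0,0.58,0.4],
    [-24,-11.5,3,0,0,0.7,0.4],
    [-28,-13.4,3.5,0,0,0.82,0.4],
    [-32,-15.4,4,0,0,0.94,0.4],
    [-36,-17.3,4.5,0,0,1.05,0.4],
    [-39.5,-19,5.5,0,0,1.1,0.4],
    [-42,-20.2,7.5,0,0,1.14,0.4],
    [-42.9,-20.6,9,0,0,1.15,0.4],
    [-42.9,-20.6,9.8,0,0,1.15,0.4],
    [-42.9,-20.6,9.8,0,0,1.15,0.4],
    [-42.9,-20.6,9.8,0,0,1.15,0.4],
  ],
  force=40,
)

```text
clock: 1.6
position: [0.582, 0.2554, 0.1504]
tool_rot: [-180.0, -0.1, 90.2]
ft_force: [0.1, 0.3, 1.2]
width: 0.0512
grasp_force: 0.0
```

```bash
python3 -c "
from h import *
o=manip.get_obs();print(o['clock'],o['position'],o['tool_rot'],o['width'],np.round(o['joints'],0))
im=snap('wrist','w1.png'); print(im['T_tool_cam'].round(3),im['mtx'].round(1))
go((.583,.2525,.05,90),)"
```

```text
1.6 [0.58198616 0.25540467 0.15041378] [-1.79961453e+02 -7.58933175e-02  9.02228954e+01] 0.0512488215147113 [-39.  29.  17. 100. -10.  52. -18.]
[[-0.    -0.964 -0.264  0.067]
 [ 1.    -0.001  0.     0.001]
 [-0.    -0.264  0.964 -0.125]
 [ 0.     0.     0.     1.   ]] [[325.2   0.  279.7]
 [  0.  325.2 205.3]
 [  0.    0.    1. ]]
[-0.29  0.06 10.09] [ 0.0003 -0.0015  0.0035]
```

View pics/w1.png

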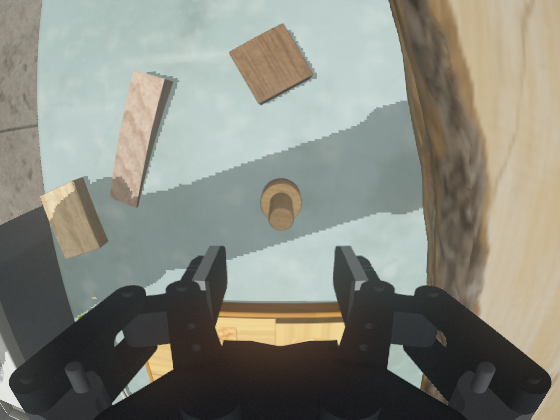

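The wrist view has the dog centred at u≈281, with the head at (281,199) and the peg top at (281,218). The dark square is at (271,64) and the slab edge at u≈425.

```bash
cat >> h.py <<'E'
def wpix(d,uv,z):
    K=d['mtx']; dx,dy=(uv[0]-K[0,2]),(uv[1]-K[1,2]); r=np.hypot(dx,dy); th=r/K[0,0]
    v=np.array([np.sin(th)*dx/r,np.sin(th)*dy/r,np.cos(th)]) if r>0 else np.array([0,0,1.])
    T=d['T_tool_cam']; R=Ro.from_euler('xyz',d['rot'],degrees=True).as_matrix()
    c=R@T[:3,3]+d['pos']; v=R@T[:3,:3]@v; return c+v*(z-c[2])/v[2]
E
python3 -c "
from h import *
d=load('w1.png')
for uv,z in [((281,199),.026),((281,218),.064),((271,64),.026),((428,260),.0),((485,150),.06),((405,100),0)]: print(uv,wpix(d,uv,z).round(4))"
```

```text
(281, 199) [0.5838 0.2593 0.026 ]
(281, 218) [0.5836 0.2555 0.064 ]
(271, 64) [0.5758 0.3646 0.026 ]
(428, 260) [0.732  0.1905 0.    ]
(485, 150) [0.7394 0.3077 0.06  ]
(405, 100) [0.6922 0.343  0.    ]
```

Request:
drive_tool(
  increments=[
    [0,0.05,2,0,0,0.003,0.4],
    [0,0.1,5,0,0,0.003,0.4],
    [0,0.15,8,0,0,0.003,0.4],
    [0,0.15,9.5,0,0,0.003,0.4],
    [0,0.15,10.0,0,0,0.003,0.4],
    [0,0.15,10.0,0,0,0.003,1],
    [0,0.15,10.0,0,0,0.003,1],
    [0,0.15,10.0,0,0,0.003,1],
    [0,0.15,10.0,0,0,0.003,1],
    [0,0.15,10.0,0,0,0.003,1],
    [0,0.15,10.0,0,0,0.003,1],
    [0,0.15,10.0,0,0,0.003,1],
  ],
)

```text
clock: 2.85
position: [0.5857, 0.2533, 0.0517]
tool_rot: [179.9, -0.1, 89.8]
ft_force: [-0.1, 1.1, 6.6]
width: 0.0161
grasp_force: 40.2
```

```bash
python3 -c "
from h import *
o=manip.get_obs();print(o['position'],o['width'],o['grasp_force'])
go((.5835,.2555,.13,90),(.6135,.0965,.13,90),(.6135,.0965,.062,90))"
```

```text
[0.58566208 0.25328419 0.05171926] 0.016098777387438774 40.23990298854187
[ 0.23 -0.2  -7.83] [ 0.0023 -0.0013 -0.0031]
[-15.66   2.85  -7.84] [ 0.0023 -0.0013 -0.0031]
[-15.67   2.83  -1.04] [ 0.0023 -0.0013 -0.0031]
```

Request:
drive_tool(
  increments=[
    [0,0,-2,0,0,0,1],
    [0,0,-5,0,0,0,1],
    [0,0,-7.5,0,0,0,1],
    [-2,0.4,-7.8,0,0,0,1],
    [-5,1,-7.8,0,0,0,1],
    [-8.5,1.6,-7.8,0,0,0,1],
    [-12,2.2,-7.8,0,0,0,1],
    [-14.5,2.7,-7.8,0,0,0,1],
    [-15.6,2.8,-7.8,0,0,0,1],
    [-15.6,2.8,-7.8,0,0,0,1],
    [-15.6,2.8,-7.8,0,0,0,1],
    [-15.6,2.8,-7.8,0,0,0,1],
  ],
)

```text
clock: 4.05
position: [0.6117, 0.0993, 0.1281]
tool_rot: [-180.0, -0.1, 90.0]
ft_force: [0.5, 0.2, -0.2]
width: 0.0164
grasp_force: 39.5
```

```bash
python3 -c "
from h import *
o=manip.get_obs();print(o['position'],o['width'],o['grasp_force'],o['tool_rot'])
im=snap('wrist','w2.png');snap('top','top2.png')
for i in range(4): print(manip.get_obs()['position'])
t=cv2.imread('pics/top2.png')[150:260,230:350]
cv2.imwrite('pics/c3.png',np.hstack([im['color'][:,120:440],cv2.resize(t,(458,420))]))
go((.6135,.0965,.062,90))"
```

```text
[0.61174805 0.09934596 0.12808066] 0.016403218517618813 39.47747331674236 [-1.79969519e+02 -7.26683334e-02  9.00143857e+01]
[0.61187331 0.09884676 0.12814569]
[0.61187331 0.09884676 0.12814569]
[0.61187331 0.09884676 0.12814569]
[0.61187331 0.09884676 0.12814569]
[-0.24  0.16  6.61] [-0.0003 -0.0008 -0.0002]
```

View pics/c3.png

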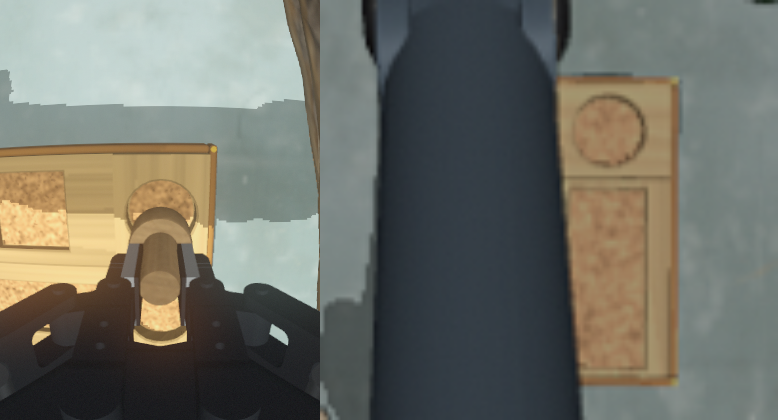

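The wrist view shows the well rim's far edge at (282,180), its sides at about (248,207) and (316,207), and its near edge at about (281,341). The dog's head sits over the well.

```bash
python3 -c "
from h import *
d=load('w2.png')
print(d['pos'])
for uv,z in [((282,180),.028),((248,207),.028),((316,207),.028),((281,341),.028),((282,207),.102),((281,288),.14),((336,148),.02),((187,171),.02),((187,247),.02)]: print(uv,wpix(d,uv,z).round(4))"
```

```text
[0.61174805 0.09934596 0.12808066]
(282, 180) [0.6142 0.1231 0.028 ]
(248, 207) [0.5897 0.1034 0.028 ]
(316, 207) [0.6387 0.1034 0.028 ]
(281, 341) [ 0.6136 -0.0174  0.028 ]
(282, 207) [0.6137 0.124  0.102 ]
(281, 288) [0.6131 0.1011 0.14  ]
(336, 148) [0.6533 0.1454 0.02  ]
(187, 171) [0.5434 0.129  0.02  ]
(187, 247) [0.5386 0.068  0.02  ]
```

Request:
drive_tool(
  increments=[
    [-0.25,0.2,1.5,0,0,0,1],
    [-0.25,0.2,3.5,0,0,0,1],
    [-0.25,0.2,5,0,0,0,1],
    [-0.25,0.2,5.8,0,0,0,1],
    [-0.25,0.2,6.3,0,0,0,1],
    [-0.25,0.2,6.5,0,0,0,1],
    [-0.25,0.2,6.5,0,0,0,1],
    [-0.25,0.2,6.5,0,0,0,1],
  ],
)

```text
clock: 4.95
position: [0.6146, 0.0943, 0.0638]
tool_rot: [179.9, -0.0, 89.8]
ft_force: [-0.2, 0.1, 1.1]
width: 0.0157
grasp_force: 39.6
```

Request:
drive_tool(
  increments=[
    [0,0,0.1,0,0,0,1],
    [0,0,0.15,0,0,0,1],
    [0,0,0.15,0,0,0,0.75],
    [0,0,0.15,0,0,0,0.65],
    [0,0,0.15,0,0,0,0.5],
    [0,0,0.15,0,0,0,0.4],
    [0,0,0.15,0,0,0,0.4],
    [0,0,-1,0,0,0,0.4],
    [0,0,-3,0,0,0,0.4],
    [0,0,-6,0,0,0,0.4],
    [0,0,-9,0,0,0,0.4],
    [0,0,-9,0,0,0,0.4],
  ],
)

```text
clock: 6.15
position: [0.6173, 0.0944, 0.1587]
tool_rot: [179.5, -0.1, 89.8]
ft_force: [0.3, 0.2, -0.2]
width: 0.0514
grasp_force: 0.0
```

```bash
python3 -c "
from h import *
o=manip.get_obs();print(o['position'],o['width'],o['ft_force'])
go((.6195,-.165,.15,90),(.6195,-.165,.05,90))"
```

```text
[0.61728997 0.09443754 0.15871253] 0.05141091200784226 [ 0.29353317  0.157788   -0.20615188]
[-25.94   0.3    0.82] [ 0.0095 -0.0022 -0.0033]
[-25.97   0.21  10.82] [ 0.0095 -0.0022 -0.0033]
```

Request:
drive_tool(
  increments=[
    [-2,0,0.2,0,0,0,0.4],
    [-5.5,0.1,0.4,0,0,0,0.4],
    [-10,0.2,0.6,0,0,0,0.4],
    [-14.5,0.3,0.8,0,0,0,0.4],
    [-19,0.3,0.8,0,0,0,0.4],
    [-23,0.3,0.8,0,0,0,0.4],
    [-25.3,0.3,0.8,0,0,0,0.4],
    [-25.9,0.3,0.8,0,0,0,0.4],
    [-25.9,0.3,0.8,0,0,0,0.4],
    [-25.9,0.3,0.8,0,0,0,0.4],
  ],
)

```text
clock: 7.15
position: [0.6166, -0.1622, 0.145]
tool_rot: [-180.0, -0.1, 90.0]
ft_force: [0.2, 0.4, -0.0]
width: 0.0514
grasp_force: 0.0
```

```bash
python3 -c "
from h import *
o=manip.get_obs();print(o['position'],o['width'],o['tool_rot'])
im=snap('wrist','w3.png');snap('top','top3.png')
t=cv2.imread('pics/top3.png')[150:260,230:350]
cv2.imwrite('pics/c4.png',np.hstack([im['color'][:,120:440],cv2.resize(t,(458,420))]))
go((.6195,-.165,.05,90))"
```

```text
[ 0.61664733 -0.16222863  0.1449893 ] 0.05141424422949362 [-1.79975933e+02 -9.90249332e-02  8.99776535e+01]
[-0.31  0.27  9.51] [-0.0003 -0.0014  0.0005]
```

View pics/c4.png

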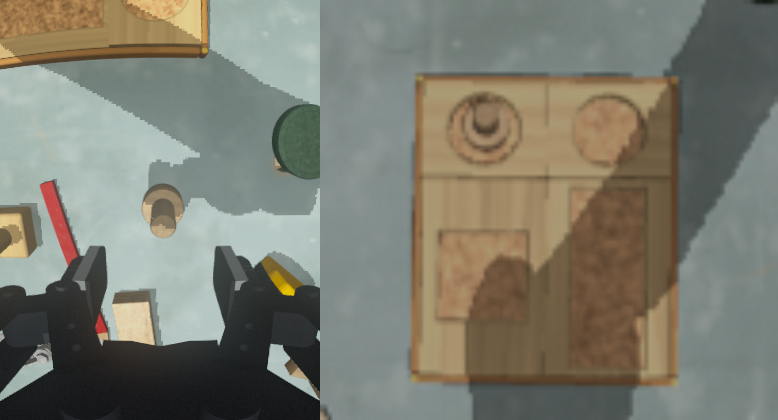

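Dog A stands centred in the left well at (484,128) in the composite. Dog B's head is at wrist pixel (282,203) and its peg top at about (282,226).

```bash
python3 -c "
from h import *
d=load('w3.png')
for uv,z in [((282,203),.026),((283,223),.064)]: print(uv,wpix(d,uv,z).round(4))
p=wpix(d,(282.5,223),.064); go((p[0],(p[1]-.165)/2,.05,90))"
```

```text
(282, 203) [ 0.6192 -0.1602  0.026 ]
(283, 223) [ 0.6196 -0.1639  0.064 ]
[-0.26  0.26  9.51] [-0.0003 -0.0014  0.0005]
```

Request:
drive_tool(
  increments=[
    [-0.1,0.25,2,0,0,0,0.4],
    [-0.1,0.25,5,0,0,0,0.4],
    [-0.1,0.25,8,0,0,0,0.4],
    [-0.1,0.25,9.2,0,0,0,0.4],
    [-0.1,0.25,9.5,0,0,0,0.4],
    [-0.1,0.25,9.5,0,0,0,1],
    [-0.1,0.25,9.5,0,0,0,1],
    [-0.1,0.25,9.5,0,0,0,1],
    [-0.1,0.25,9.5,0,0,0,1],
    [-0.1,0.25,9.5,0,0,0,1],
    [-0.1,0.25,9.5,0,0,0,1],
    [-0.1,0.25,9.5,0,0,0,1],
  ],
)

```text
clock: 8.45
position: [0.62, -0.1659, 0.0518]
tool_rot: [179.8, 0.0, 89.8]
ft_force: [0.4, 0.5, 6.5]
width: 0.0163
grasp_force: 40.5
```

```bash
python3 -c "
from h import *
o=manip.get_obs();print(o['position'],o['width'],o['grasp_force'])
go((.6195,-.163,.13,90),(.6137,.0065,.13,90))"
```

```text
[ 0.62000264 -0.16591388  0.05176224] 0.01633224299453859 40.46446327236481
[ 0.29 -0.03 -7.82] [ 0.0027  0.0002 -0.0029]
[17.24 -0.66 -7.83] [ 0.0027  0.0002 -0.0029]
```

Request:
drive_tool(
  increments=[
    [0,0,-2,0,0,0,1],
    [0,0,-5,0,0,0,1],
    [0,0,-7.5,0,0,0,1],
    [2,-0.1,-7.8,0,0,0,1],
    [5,-0.2,-7.8,0,0,0,1],
    [9,-0.4,-7.8,0,0,0,1],
    [13,-0.5,-7.8,0,0,0,1],
    [16,-0.6,-7.8,0,0,0,1],
    [17.1,-0.6,-7.8,0,0,0,1],
    [17.1,-0.6,-7.8,0,0,0,1],
    [17.1,-0.6,-7.8,0,0,0,1],
    [17.1,-0.6,-7.8,0,0,0,1],
  ],
)

```text
clock: 9.65
position: [0.6134, 0.0025, 0.1284]
tool_rot: [180.0, 0.1, 89.6]
ft_force: [-0.5, 0.5, -0.1]
width: 0.0164
grasp_force: 39.6
```

```bash
python3 -c "
from h import *
o=manip.get_obs();print(o['position'],o['width'],o['tool_rot'])
go((.6137,.005,.062,90))"
```

```text
[0.61337857 0.00249497 0.1283831 ] 0.016390173382121613 [1.79991186e+02 7.58824891e-02 8.96252046e+01]
[0.26 0.03 6.64] [ 0.0001  0.0013 -0.0065]
```

Request:
drive_tool(
  increments=[
    [0.2,0.03,1.5,0,0,0,1],
    [0.2,0.03,3.5,0,0,0,1],
    [0.2,0.03,5,0,0,0,1],
    [0.2,0.03,5.8,0,0,0,1],
    [0.2,0.03,6.3,0,0,0,1],
    [0.2,0.03,6.6,0,0,0,1],
    [0.2,0.03,6.65,0,0,0,1],
    [0.2,0.03,6.65,0,0,0,0.75],
    [0.2,0.03,6.65,0,0,0,0.65],
    [0.2,0.03,6.65,0,0,0,0.5],
    [0.2,0.03,6.65,0,0,0,0.4],
    [0.2,0.03,6.65,0,0,0,0.4],
    [0.2,0.03,5.5,0,0,0,0.4],
    [0.2,0.03,3,0,0,0,0.4],
    [0.2,0.03,0,0,0,0,0.4],
    [0.2,0.03,-2.5,0,0,0,0.2],
  ],
)

```text
clock: 11.25
position: [0.6141, 0.0071, 0.1555]
tool_rot: [179.9, -0.0, 89.8]
ft_force: [0.1, 0.2, -0.0]
width: 0.0642
grasp_force: 0.0
```

```bash
python3 -c "
from h import *
o=manip.get_obs();print(o['position'],o['width'],o['tool_rot'],o['joints'].round())
go((.5955,-.3088,.15,96),(.5955,-.3088,.15,5.5), (.5955,-.3088,.15,185.5-360))"
```

```text
[0.61409111 0.00712153 0.15549363] 0.06424715834378118 [ 1.79916746e+02 -3.44682189e-03  8.98151669e+01] [-19.  27.  19. 103. -11.  52.   5.]
[-31.6   -1.76   0.54] [ 0.0015  0.     -0.1079]
[-31.6   -1.76   0.54] [ 1.1000e-03 -1.1000e-03  1.4716e+00]
[-31.6   -1.76   0.54] [ 1.10e-03  1.20e-03 -1.67e+00]
```

Request:
drive_tool(
  increments=[
    [-2,-0.1,0,0,0,-0.01,0.2],
    [-5.5,-0.3,0,0,0,-0.03,0.2],
    [-10,-0.5,0,0,0,-0.05,0.2],
    [-14.5,-0.7,0,0,0,-0.07,0.2],
    [-19,-0.9,0,0,0,-0.08,0.2],
    [-23.5,-1.1,0,0,0,-0.1,0.2],
    [-28,-1.4,0,0,0,-0.1,0.2],
    [-31.5,-1.6,0,0,0,-0.1,0.3],
    [-33.2,-1.65,0,0,0,-0.1,0.4],
    [-33.6,-1.65,0,0,0,-0.1,0.4],
    [-33.6,-1.65,0,0,0,-0.1,0.4],
    [-33.6,-1.65,0,0,0,-0.1,0.4],
  ],
)

```text
clock: 12.45
position: [0.5972, -0.3256, 0.1531]
tool_rot: [180.0, -0.1, 95.8]
ft_force: [-0.3, 0.5, -0.0]
width: 0.0514
grasp_force: 0.0
```

```bash
python3 -c "
from h import *
o=manip.get_obs();print(o['position'],o['width'],o['tool_rot'])
im=snap('wrist','w4.png');snap('top','top4.png')
t=cv2.imread('pics/top4.png')[150:260,230:350]
cv2.imwrite('pics/c5.png',np.hstack([im['color'][:,80:480],cv2.resize(t,(400,420))]))
go((.5975,-.3288,.0265,95.6))"
```

```text
[ 0.59723365 -0.32562923  0.15312454] 0.0514087551361836 [ 1.79980669e+02 -1.18276015e-01  9.57578286e+01]
[-0.31  0.   12.67] [ 0.0003 -0.0015  0.0028]
```

View pics/c5.png

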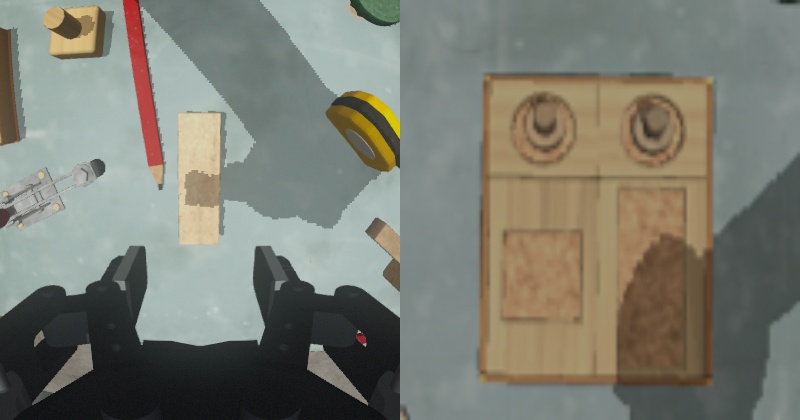

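Both dogs stand in their wells, at (543,128) and (653,128) in the composite. The block's top-face corners in wrist pixels are (258,112), (301,112), (299,244) and (259,244), and the pencil tip is at (240,187).

```bash
python3 -c "
from h import *
d=load('w4.png')
q=np.array([wpix(d,uv,.022)[:2] for uv in [(258,112),(301,112),(299,244),(259,244)]]);e=np.roll(q,-1,0)-q
print(q.mean(0),np.linalg.norm(e,axis=1),np.degrees(np.arctan2(e[:,1],e[:,0])))
print(wpix(d,(240,187),.005))
go((.5975,-.3288,.0265,95.6))"
```

```text
[ 0.59599177 -0.30819619] [0.03349632 0.10939859 0.03398902 0.10939946] [   5.72710119  -84.36888336 -174.27470648   95.37307165]
[ 0.56316542 -0.32040196  0.005     ]
[-0.31  0.   12.67] [ 0.0003 -0.0015  0.0028]
```

Request:
drive_tool(
  increments=[
    [-0.4,0,2,0,0,0,0.4],
    [-0.85,0,5,0,0,0,0.4],
    [-0.85,0,8.5,0,0,0,0.4],
    [-0.85,0,11,0,0,0,0.4],
    [-0.85,0,12.2,0,0,0,0.4],
    [-0.85,0,12.65,0,0,0,0.4],
    [-0.85,0,12.65,0,0,0,0.4],
    [-0.85,0,12.65,0,0,0,0.8],
    [-0.85,0,12.65,0,0,0,1],
    [-0.85,0,12.65,0,0,0,1],
    [-0.85,0,12.65,0,0,0,1],
    [-0.85,0,12.65,0,0,0,1],
    [-0.85,0,12.65,0,0,0,1],
  ],
  force=50,
)

```text
clock: 13.85
position: [0.5982, -0.3377, 0.0287]
tool_rot: [179.8, 0.1, 95.6]
ft_force: [-0.5, 0.7, 6.4]
width: 0.0328
grasp_force: 51.0
```

```bash
python3 -c "
from h import *
o=manip.get_obs();print(o['position'],o['width'],o['tool_rot'],o['ft_force'])
go((.599,-.334,.17,95.6),(.533,.0055,.17,180))"
```

```text
[ 0.59818747 -0.33774087  0.02868579] 0.03275802612469402 [1.79833185e+02 8.41248218e-02 9.55553953e+01] [-0.48329475  0.7231632   6.38186132]
[  0.34   0.16 -14.13] [ 0.0029  0.0015 -0.0008]
[ 34.77  -3.12 -14.19] [ 1.3000e-03  3.3000e-03 -1.4738e+00]
```

Request:
drive_tool(
  increments=[
    [0,0,-1.5,0,0,0,1],
    [0,0,-4.5,0,0,0,1],
    [0,0,-8.5,0,0,0,1],
    [1,-0.1,-11.5,0,0,-0.05,1],
    [3,-0.3,-13.5,0,0,-0.15,1],
    [6,-0.5,-14.1,0,0,-0.27,1],
    [9,-0.8,-14.1,0,0,-0.39,1],
    [12,-1,-14.1,0,0,-0.51,1],
    [15,-1.3,-14.1,0,0,-0.63,1],
    [18,-1.5,-14.1,0,0,-0.75,1],
    [21,-1.8,-14.1,0,0,-0.87,1],
    [24,-2,-14.1,0,0,-0.99,1],
    [27,-2.3,-14.1,0,0,-1.11,1],
    [30,-2.5,-14.1,0,0,-1.23,1],
    [32.5,-2.7,-14.1,0,0,-1.35,1],
    [34.2,-2.85,-14.1,0,0,-1.43,1],
    [34.7,-2.87,-14.1,0,0,-1.474,1],
    [34.7,-2.87,-14.1,0,0,-1.474,1],
    [34.7,-2.87,-14.1,0,0,-1.474,1],
    [34.7,-2.87,-14.1,0,0,-1.474,1],
  ],
)

```text
clock: 15.85
position: [0.5349, 0.0045, 0.1681]
tool_rot: [-180.0, 0.0, 179.9]
ft_force: [0.1, 0.1, -1.4]
width: 0.0326
grasp_force: 50.2
```

```bash
python3 -c "
from h import *
o=manip.get_obs();print(o['position'],o['width'],o['tool_rot'],o['joints'].round())
im=snap('wrist','w5.png');s=snap('scene','s5.png')['color']
cv2.imwrite('pics/c6.png',np.hstack([im['color'][:,80:480],cv2.resize(s[170:310,200:360],(400,420))]))
go((.5345,.0055,.04,180))"
```

```text
[0.53491264 0.00451155 0.16805354] 0.03257986627862259 [-1.79975502e+02  1.95658935e-02  1.79891414e+02] [ -2.  19.  -3. 112.   1.  49.  83.]
[ 0.04  0.09 12.79] [-0.0003  0.0001 -0.0015]
```

View pics/c6.png

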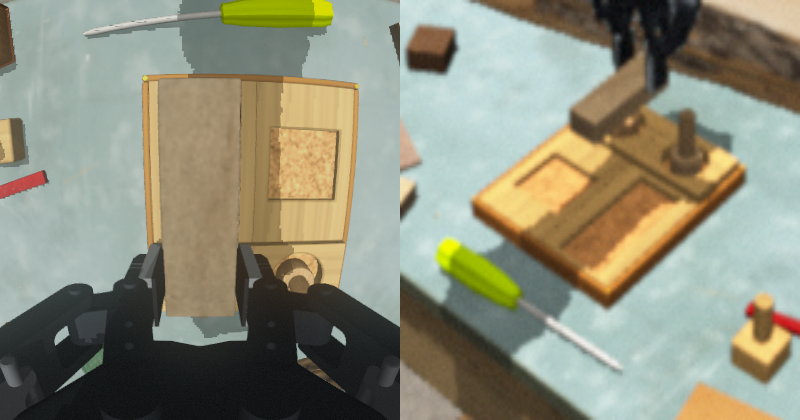

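The wrist view shows the held block level and lengthwise, with its far end at wrist pixel row 79 and its near end at about row 316. The square recess's rim corners are at (349,126), (417,130), (414,199) and (349,197).

```bash
python3 -c "
from h import *
d=load('w5.png');print(d['pos'])
q=np.array([wpix(d,uv,.02)[:2] for uv in [(349,126),(417,130),(414,199),(349,197)]]);print(q.mean(0),q)
for uv in [(281,79),(281,316)]: print(wpix(d,uv,.163))"
```

```text
[0.53491264 0.00451155 0.16805354]
[0.50610561 0.09559649] [[0.47459063 0.0630848 ]
 [0.47511426 0.12601989]
 [0.53821478 0.12794991]
 [0.53650276 0.06533137]]
[0.45291728 0.00503743 0.163     ]
[0.55943513 0.00489966 0.163     ]
```

Request:
drive_tool(
  increments=[
    [0,0.1,1.5,0,0,0,1],
    [0,0.1,4.5,0,0,0,1],
    [0,0.1,8,0,0,0,1],
    [0,0.1,10.5,0,0,0,1],
    [0,0.1,11.8,0,0,0,1],
    [0,0.1,12.5,0,0,0,1],
    [0,0.1,12.8,0,0,0,1],
    [0,0.1,12.85,0,0,0,1],
    [0,0.1,12.85,0,0,0,1],
  ],
)

```text
clock: 16.85
position: [0.5354, 0.0063, 0.0406]
tool_rot: [-180.0, 0.1, 180.0]
ft_force: [-1.6, -0.5, 2.7]
width: 0.0324
grasp_force: 50.6
```

Request:
drive_tool(
  increments=[
    [0,0,0,0,0,0,0.55],
    [0,0,0,0,0,0,0.45],
    [0,0,0,0,0,0,0.4],
    [0,0,0,0,0,0,0.4],
    [0,0,-1,0,0,0,0.4],
    [0,0,-3.5,0,0,0,0.4],
    [0,0,-7.5,0,0,0,0.3],
    [0,0,-11,0,0,0,0.2],
    [0,0,-12.5,0,0,0,0.1],
    [0,0,-12.5,0,0,0,0.1],
  ],
)

```text
clock: 17.85
position: [0.5367, 0.0066, 0.1675]
tool_rot: [180.0, 0.4, -180.0]
ft_force: [0.4, -0.6, -0.1]
width: 0.0766
grasp_force: 0.0
```

```bash
python3 -c "
from h import *
o=manip.get_obs();print(o['position'],o['width'],o['tool_rot'],o['ft_force'])
snap('wrist','w6.png')
go((.5755,.363,.15,121))"
```

```text
[0.53666013 0.006621   0.16754803] 0.07658281800153988 [ 179.96733451    0.37509541 -179.99542334] [ 0.4411225  -0.56798293 -0.0648385 ]
[-4.02 35.65  1.58] [0.0017 0.0024 1.0299]
```

View pics/w6.png

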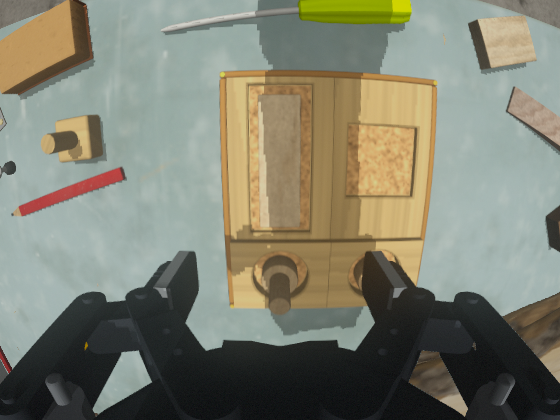

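The long block lies flat and central in its recess, from (280,95) to (280,228), and both dogs are standing. Next is the square block.

Request:
drive_tool(
  increments=[
    [-0.3,2,0,0,0,0.05,0.1],
    [-0.7,6,0.2,0,0,0.17,0.1],
    [-1.2,10.5,0.5,0,0,0.3,0.1],
    [-1.7,15,0.7,0,0,0.43,0.1],
    [-2.2,19.5,0.9,0,0,0.56,0.1],
    [-2.7,24,1.1,0,0,0.69,0.1],
    [-3.2,28.5,1.3,0,0,0.82,0.1],
    [-3.7,32.5,1.5,0,0,0.93,0.1],
    [-4,35,1.5,0,0,1.0,0.1],
    [-4,35.6,1.5,0,0,1.03,0.1],
    [-4,35.6,1.5,0,0,1.03,0.1],
    [-4,35.6,1.5,0,0,1.03,0.1],
  ],
)

```text
clock: 19.1
position: [0.5742, 0.3613, 0.1477]
tool_rot: [-179.8, 0.0, 121.0]
ft_force: [-0.1, 0.5, -0.1]
width: 0.0771
grasp_force: 0.0
```

```bash
python3 -c "
from h import *
o=manip.get_obs();print(o['position'],o['width'],o['tool_rot'],o['ft_force'])
snap('wrist','w7.png')
go((.5755,.363,.0285,121))"
```

```text
[0.57423737 0.36132663 0.14773511] 0.07707253064619665 [-1.79834226e+02  4.85202903e-02  1.21008409e+02] [-0.13655896  0.46511895 -0.05682803]
[ 0.15  0.21 11.97] [-0.0022  0.0008 -0.0009]
```

View pics/w7.png

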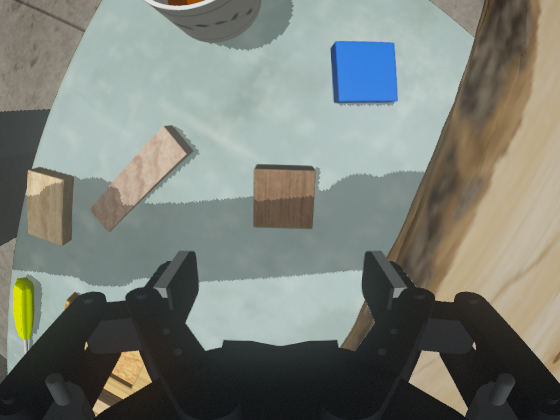

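The dark square's top corners are at about (254,170), (313,169), (313,228) and (254,227). The blue block at (364,72) stays put, and the slab edge is to the right at about (390,255).

```bash
python3 -c "
from h import *
d=load('w7.png')
q=np.array([wpix(d,uv,.026)[:2] for uv in [(254,170),(313,169),(313,228),(254,227)]]);e=np.roll(q,-1,0)-q
print(q.mean(0),np.linalg.norm(e,axis=1),np.degrees(np.arctan2(e[:,1],e[:,0])))
c=q.mean(0);u=np.array([.857,.515])
for uv,z in [((394,250),0),((390,255),.0),((420,255),.06)]:
  w=wpix(d,uv,z);print(w,(w[:2]-c)@u)
go((c[0],c[1],.0285,121))"
```

```text
[0.57523559 0.36620932] [0.04539173 0.04797857 0.04756359 0.04628907] [  32.03722922  -57.52952073 -150.03790862  119.8360648 ]
[0.69474259 0.3724147  0.        ] 0.10561327140830064
[0.69438644 0.36626356 0.        ] 0.10214021235625166
[0.6826785  0.38991574 0.06      ] 0.10428738347427258
[ 0.43  0.36 11.97] [-0.0022  0.0008 -0.0009]
```

Request:
drive_tool(
  increments=[
    [0.2,0.2,1.5,0,0,0,0.1],
    [0.25,0.25,4.5,0,0,0,0.1],
    [0.25,0.25,8,0,0,0,0.1],
    [0.25,0.25,10.5,0,0,0,0.1],
    [0.25,0.25,11.6,0,0,0,0.1],
    [0.25,0.25,11.9,0,0,0,0.1],
    [0.25,0.25,11.9,0,0,0,0.3],
    [0.25,0.25,11.9,0,0,0,0.6],
    [0.25,0.25,11.9,0,0,0,1],
    [0.25,0.25,11.9,0,0,0,1],
    [0.25,0.25,11.9,0,0,0,1],
    [0.25,0.25,11.9,0,0,0,1],
    [0.25,0.25,11.9,0,0,0,1],
  ],
)

```text
clock: 20.45
position: [0.5768, 0.3666, 0.0322]
tool_rot: [179.8, -0.0, 121.0]
ft_force: [-0.7, -0.5, 6.6]
width: 0.0461
grasp_force: 52.5
```

```bash
python3 -c "
from h import *
o=manip.get_obs();print(o['position'],o['width'],o['tool_rot'],o['ft_force'])
go((.507,.096,.168,90))"
```

```text
[0.57676072 0.366621   0.03218832] 0.04605039025171368 [ 1.79810285e+02 -1.48728660e-02  1.20994164e+02] [-0.70853862 -0.53130335  6.6086501 ]
[-19.6  -19.87 -13.65] [ 0.0032 -0.0011  0.5409]
```

Request:
drive_tool(
  increments=[
    [0,0,-1.5,0,0,0,1],
    [0,0,-4.5,0,0,0,1],
    [0,0,-8.5,0,0,0,1],
    [-1,-1,-11.5,0,0,0.03,1],
    [-3,-3,-13.2,0,0,0.1,1],
    [-6,-6,-13.6,0,0,0.18,1],
    [-9,-9,-13.6,0,0,0.27,1],
    [-12,-12,-13.6,0,0,0.36,1],
    [-15,-15,-13.6,0,0,0.44,1],
    [-17.7,-17.9,-13.6,0,0,0.5,1],
    [-19.2,-19.5,-13.6,0,0,0.53,1],
    [-19.6,-19.9,-13.6,0,0,0.54,1],
    [-19.6,-19.9,-13.6,0,0,0.54,1],
    [-19.6,-19.9,-13.6,0,0,0.54,1],
    [-19.6,-19.9,-13.6,0,0,0.54,1],
  ],
)

```text
clock: 21.95
position: [0.5064, 0.0975, 0.1662]
tool_rot: [180.0, -0.0, 90.3]
ft_force: [-0.2, -0.6, -0.4]
width: 0.0463
grasp_force: 51.8
```

```bash
python3 -c "
from h import *
o=manip.get_obs();print(o['position'],o['width'],o['tool_rot'],o['ft_force'])
snap('wrist','w8.png')
go((.507,.096,.042,90))"
```

```text
[0.50644147 0.09750137 0.16623827] 0.046269936196461726 [ 1.79983969e+02 -4.12169266e-02  9.02536228e+01] [-0.2491486  -0.60739609 -0.35317261]
[-0.13  0.07 12.42] [ 0.0001 -0.0005  0.0041]
```

View pics/w8.png

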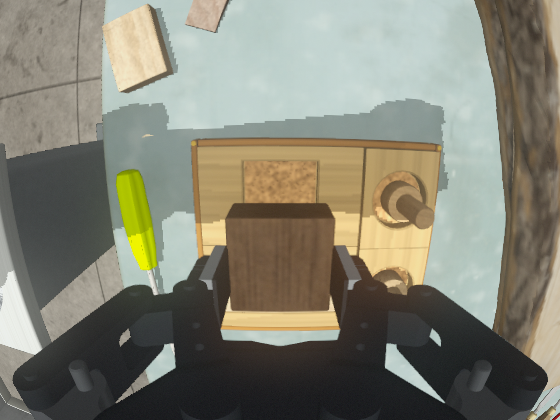

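The block is held square. Its top far edge is at v≈217 and its near edge at v≈310, while the recess's far edge is at v≈160 with sides at u≈244 and 318.

```bash
python3 -c "
from h import *
d=load('w8.png')
for uv,z in [((281,217),.162),((281,310),.162),((227,218),.162),((334,218),.162),((281,160),.02),((244,161),.02),((318,161),.02)]: print(uv,wpix(d,uv,z).round(4))"
```

```text
(281, 217) [0.5077 0.1239 0.162 ]
(281, 310) [0.5079 0.0779 0.162 ]
(227, 218) [0.485  0.1233 0.162 ]
(334, 218) [0.53   0.1235 0.162 ]
(281, 160) [0.5083 0.1295 0.02  ]
(244, 161) [0.4771 0.1287 0.02  ]
(318, 161) [0.5395 0.129  0.02  ]
```

Request:
drive_tool(
  increments=[
    [-0.3,0.05,1.5,0,0,0,1],
    [-0.3,0.05,4.5,0,0,0,1],
    [-0.3,0.05,8,0,0,0,1],
    [-0.3,0.05,10.5,0,0,0,1],
    [-0.3,0.05,11.6,0,0,0,1],
    [-0.3,0.05,12.1,0,0,0,1],
    [-0.3,0.05,12.35,0,0,0,1],
    [-0.3,0.05,12.35,0,0,0,1],
    [-0.3,0.05,12.35,0,0,0,1],
  ],
)

```text
clock: 22.9
position: [0.5076, 0.093, 0.0441]
tool_rot: [179.9, -0.1, 90.1]
ft_force: [-1.5, -0.4, 3.9]
width: 0.0461
grasp_force: 52.4
```

Request:
drive_tool(
  increments=[
    [0,0,0,0,0,0,0.4],
    [0,0,0,0,0,0,0.25],
    [0,0,0,0,0,0,0.15],
    [0,0,0,0,0,0,0.15],
    [0,0,-1,0,0,0,0.15],
    [0,0,-3.5,0,0,0,0.15],
    [0,0,-7.5,0,0,0,0.15],
    [0,0,-11,0,0,0,0.1],
    [2,0,-14,0,0,0,0.1],
    [6,0,-15,0,0,0,0.1],
    [10,0,-15,0,0,0,0.1],
    [14,0,-15,0,0,0,0.1],
    [18,0,-15,0,0,0,0.1],
    [21,0,-15,0,0,0,0.1],
    [22,0,-15,0,0,0,0.1],
    [22,0,-15,0,0,0,0.1],
  ],
)

```text
clock: 24.5
position: [0.5058, 0.3136, 0.193]
tool_rot: [-180.0, -0.0, 90.2]
ft_force: [-0.4, -0.5, -1.1]
width: 0.0768
grasp_force: 0.0
```

```bash
python3 -c "
from h import *
o=manip.get_obs();print(o['position'],o['width'],o['ft_force'])
t=snap('top','top9.png')['color'];s=snap('scene','s9.png')['color']
cv2.imwrite('pics/c9.png',np.hstack([cv2.resize(t[155:265,240:340],(400,440)),cv2.resize(s[180:290,215:315],(400,440))]))"
```

```text
[0.50579708 0.31361703 0.19296181] 0.07684710169909546 [-0.38126042 -0.54665237 -1.14421897]
```

View pics/c9.png

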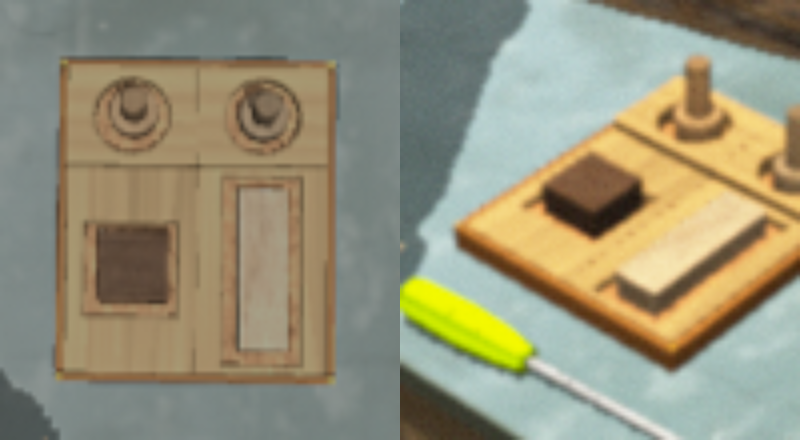

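All four pieces sit flat inside their pockets: the dogs at (132,115) and (265,117), the square block at (132,264), and the long block at (262,270). Nothing is touching the arm, so I'm handing it in.

```bash
python3 -c "
from h import *
print(manip.finish_job())"
```

```text
the job is handed in; nothing more can be done
None
```

The kit is packed and handed in at about 25 s: both round-headed dogs went into their wells first, then the long and square blocks into their recesses, with the look-alikes left alone. The last picture shows all four pieces seated, but the hand-in call gave no verdict.

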